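Sort the dresser clutter and cover the pins

TASK

Tidy the dresser: lay both U-shaped hair pins in the round white dish on the bamboo tray and put both lip balm cases in the bamboo box beside it, then set the glass cloche over the dish so that it stands flat on the tray with the pins under it. Keep the cloche upright all the while, and leave the other things on the dresser where they are.

Things in the scene. Friction and masses are not known exactly. Their poses are not given: they have to be found in the camera images.
- tray: square bamboo tray, fixed; 290 x 290 mm, floor 5 mm thick (its top 5 mm above the dresser), walls 5 mm thick and 20 mm high. Origin: centre of its underside.
- dish: round shallow white ceramic dish fixed on the tray floor, in one of two places side by side (swapped with the box): 104 mm outside diameter at the rim, 94 mm at the foot, walls 4 mm thick, 12 mm high, inner floor 4 mm above its underside. Origin: centre of its underside (on the tray floor, 5 mm above the dresser).
- dish_in (a point): centre of the dish's inner floor, 9 mm above the dresser (the rim is 8 mm higher).
- box: open bamboo box fixed on the tray floor beside the dish, nothing in it: 120 mm (its x) by 100 mm (its y) by 30 mm high, walls and floor 5 mm thick, turned like the tray. Origin: centre of its underside, 5 mm above the dresser.
- box_in (a point): centre of the box's inner floor, 10 mm above the dresser; axes as the box (inside 110 mm along x, 90 mm along y, 25 mm deep).
- cloche: clear glass cloche, open below, standing upright on the dresser: 128 mm outside diameter, 120 mm inside, glass to 95 mm high, domed at the top, with a wooden knob on top; about 220 g. It fits over the dish with 8 mm to spare all round and then stands on the tray floor. Origin: centre of its lower rim, z up.
- cloche_knob (a point): grip point on the cloche's axis, 121 mm above its lower rim: the wooden knob is round, 26 mm across, from 111 to 131 mm above the rim, top at 135 mm; the flat crown of the dome (56 mm across) lies at 95 mm.
- pin1: U-shaped hair pin of flat aluminium strip set on edge, lying on the dresser: two parallel straight prongs joined by a round bend, about 59 mm long (along its x, from -30 to +29 mm; bend at -x), 15 mm wide over both prongs (y), 7 mm high; 12 g. Origin: middle of its length and width, on the underside. Can be gripped across y over both prongs, anywhere along its length.
- pin2: the other hair pin, just like pin1.
- balm1: lip balm case of red plastic, lying on its side: squared tube with a round twist cap, 66 mm long (along its x, cap at +x), 19 mm wide (y) and 19 mm high, does not roll; about 25 g. Origin: middle of its length, on the underside as it lies at the start.
- balm2: lip balm case of aluminium, lying on its side: squared tube with a round twist cap, 66 mm long (along its x, cap at +x), 19 mm wide (y) and 19 mm high, does not roll; about 25 g. Origin: middle of its length, on the underside as it lies at the start.
- varnish: small nail varnish bottle, 28 mm across, 58 mm high, standing on the tray behind the dish and the box. Origin: centre of its underside. Bystander, to be left alone.
- ring_box: small dark wooden ring box, 46 x 46 mm, 41 mm high. Origin: centre of its underside. Bystander, to be left alone.
- nail_file: flat straight cork-coloured nail file, 130 (its x) x 16 x 5 mm. Origin: centre of its underside. Bystander, to be left alone.
- hairbrush: wooden hair brush lying bristles down, about 215 mm long (x, handle to -x), 60 mm wide, 34 mm high. Origin: under its middle. Bystander, to be left alone.
- perfume: square perfume bottle 34 x 60 mm with a brass cap, 103 mm high. Origin: centre of its underside. Bystander, to be left alone.
Things that resemble listed ones, but are neither listed nor needed, are in the scene too. Several things look just like the cloche: the one meant starts farthest to the robot's left.

How it is judged:
At the end, for the whole second after the job is handed in: At rest: both pins in the dish (within 45 mm of its centre, under 18 mm above its floor), both lip balms in the box (within 50 mm along x, 43 mm along y, under 42 mm above its floor), cloche over the dish (axes within 12 mm), rim under 8.5 mm above the dresser, tilt under 0.04 rad (horizontal distance between each of pin1, pin2 and dish_in below 0.045 m and z of each of pin1, pin2 in the frame of dish_in below 0.018 m and linear speed of each of pin1, pin2, balm1, balm2, cloche below 0.02 m/s and x of balm1 in the frame of box_in between -0.05 and 0.05 m and y of balm1 in the frame of box_in between -0.043 and 0.043 m and z of each of balm1, balm2 in the frame of box_in below 0.042 m and x of balm2 in the frame of box_in between -0.05 and 0.05 m and y of balm2 in the frame of box_in between -0.043 and 0.043 m and horizontal distance between cloche and dish below 0.012 m and z of cloche in the frame of tray below 0.0085 m and angle between cloche's own z axis and vertical below 0.04 rad); the robot touches nothing.
It fails at once if the cloche is tipped by more than about 30 degrees (angle between cloche's own z axis and vertical above 0.52 rad).
It fails at once if a bystander is moved by more than 20 mm (distance of any of varnish, ring_box, nail_file, hairbrush, perfume from where it was at the start of the episode above 0.02 m).
It also fails if it takes over 72 s, if anything falls off the work surface, if the arm or the gripper's body presses on something with over 40 N, if the wrist force passes 120 N, or if a joint passes its speed limit or range.

ROBOT

A 6-joint arm with a two-finger parallel gripper is mounted at the origin on the work surface. World frame = base frame: x ahead of the robot, y to its left, z up, the work surface at z = 0. Lengths are in m, angles in rad, forces in N, time in s.
With the tool pointing down it reaches from about 0.3 to 0.775 m from the base axis. Payload 14.6 kg.
Tool frame: the origin (TCP) lies at the very end of the fingers, on their centre line; the grasp point (between the pads) lies 19 mm behind it; z points along the fingers, y is the line along which they close (so a half turn about z gives the same grasp; the last joint's range is limited). The gripper opens to 94 mm and grips with 3 to 60 N. Pads are 16 mm wide; open, the fingers measure 119 mm over their backs; the gripper's body (75 mm by 177 mm) begins 78 mm behind the grasp point.
Start: joints at [1.185, 0.3, 1.521, -0, 1.321, -0.067], TCP at [0.172, 0.522, 0.205] pointing down, gripper open.
Joint ranges: [-3.03, 3.03], [-0.79, 2.21], [0.23, 2.52], [-1.04, 4.18], [0, 3.07], [-2.55, 2.55]. Speed limits (rad/s): [2.22, 2.22, 2.57, 3.14, 3.14, 3.14].

INTERFACE

Orientations are given as [roll, pitch, yaw] about the fixed x, y, z axes, in that order (R = Rz(yaw) Ry(pitch) Rx(roll)).
In Python, from station import ctrl gives the robot as it stands.
- The arm moves only by the tool carry_out, never from a script. Its argument "motion" is text: rows parted by semicolons, each of 7 numbers parted by spaces: the shift along the world's x, y, z in m, then the turn, a rotation vector about the world's x, y, z in degrees, then the closure in counts, from 0 (fully open) to 255 (shut). In form: dx dy dz wx wy wz hand; .... A call has 1 to 20 rows; each row shifts and turns the commanded pose from where the row before left it; what a row does not reach is not made up. A row lasts 1/12 s, in which the tool goes at most 41.7 mm and 7.16 degrees, less where a joint would pass 70% of its speed; a pose out of reach is approached as far as the arm can. A call is refused whole if a number of a shift passes 0.0417 or a number of a turn 7.16, either way. A call with a gripper value outside its range is refused whole. The fingers move at their own pace and stop on an object; "grip_force" is the grip in N (left out, the last holds). Time passes only in rows, so rows that do not move let the fingers close. It gives the time, the measured TCP pose, the force, the opening and the grip force at its end, in the units of the state.
- ctrl.get_obs(): the state, without advancing time (a new reading comes with each control period).
- ctrl.camera(name): name is "scene" or "top" or "wrist"; returns a dict with "pixels" (400x640x3 uint8, red, green, blue), "range_z" (400x640 float32, m along the optical axis (not along the pixel's ray), 0 where there is no reading), "K" (3x3 intrinsics, pixels), "position" and "attitude" of the camera in the world. Camera axes: x right, y up, looking along -z (the intrinsics and any distortion apply to the point x, -y, -z); pixel columns grow to the right and rows downward; lengths in m; the calibration is good to about 2 mm. The wrist camera is an equidistant fisheye: a pixel r from the principal point sees the ray r / f radians off the axis. A picture is of the moment at which its call begins.
- ctrl.hand_in(): hands the job in; it is judged then, once.
The state is a dict: "time_s": time; "qpos": joint angles; "joint_vel": joint speeds; "tau": joint torques, N m; "ee_pos": TCP position; "eef_rot": TCP orientation; "force": force on the tool from outside, world axes, zero at the start; "moment": the same for the moment, N m; "grip_width": finger opening in m; "grip_force": force on a finger pad.
Only numpy, scipy, OpenCV 4.12 (cv2) and the standard library are available. Lean on these libraries where they do the work, as an engineer would, in place of code of your own. Each camera call takes 0.05 s, during which the arm holds its last target. There are 200 camera calls.

## Working session

There is one attempt and no reset: what is moved stays moved. The work goes in short steps, Python scripts to look and compute and a tool call to move; the robot and the scene stay as the last step left them, time stands still between calls to the robot, and variables do not carry over. Pictures are saved under pics/ and viewed, at most 13 in all, crops included, and the job is handed in when it is done.

Besides the shell and the picture viewer there is one more tool, called after ">>>" as a command line: name --argument value ..., lists and objects as JSON in quotes. carry_out: Moves the arm, as the interface text tells. Its arguments: {"type":"object","properties":{"motion":{"type":"string"},"grip_force":{"type":"number"}},"required":["motion"]}

```bash
mkdir -p pics
cat > h.py <<'E'
import numpy as np,cv2
from station import ctrl
from scipy.spatial.transform import Rotation as R
def att(c):
    a=np.array(c["attitude"],float)
    if a.shape==(3,3): return a
    return R.from_euler('xyz',a).as_matrix() if a.size==3 else None
def save(c,n): cv2.imwrite("pics/"+n,cv2.cvtColor(c["pixels"],cv2.COLOR_RGB2BGR))
def ray(c,u,v):
    K=c["K"];x=(u-K[0][2])/K[0][0];y=(v-K[1][2])/K[1][1]
    return att(c)@np.array([x,-y,-1.])
def plane(c,u,v,z):
    d=ray(c,u,v);p=np.array(c["position"]);return p+d*(z-p[2])/d[2]
E
python3 - <<'E'
from h import *
for n in("top","scene"):
    c=ctrl.camera(n);save(c,n+"0.png");np.savez(n+"0.npz",**c);print(n,c["K"],c["position"],c["attitude"])
o=ctrl.get_obs();print(o)
E
```

```text
top [[378.97178527   0.         323.17146602]
 [  0.         378.97178527 198.08573563]
 [  0.           0.           1.        ]] [ 0.28469037 -0.0872118   1.2815249 ] [ 0.16866854 -0.01264859 -1.55440683]
scene [[455.16727301   0.         327.86373107]
 [  0.         455.16727301 194.85619444]
 [  0.           0.           1.        ]] [1.18249992 0.53414117 1.01765245] [ 0.78992339 -0.0045601   2.32268253]
{'time_s': 0.1, 'qpos': array([ 1.18539364e+00,  3.00409095e-01,  1.52148209e+00,  3.69249342e-05,
        1.32070143e+00, -6.66038286e-02]), 'joint_vel': array([ 0.00076759, -0.00131242, -0.00343853,  0.00014769,  0.00159178,
        0.00074937]), 'tau': array([ 9.04480257e-04, -5.32647157e+01, -3.53282189e+01,  7.08872708e-02,
        2.35205685e-02, -9.26829762e-05]), 'ee_pos': array([0.17229697, 0.5220838 , 0.20496222]), 'eef_rot': array([-3.14059729e+00, -1.02239941e-04,  2.82278459e+00]), 'force': array([-0.77898583, -0.20595517,  0.20495512]), 'moment': array([ 0.02523131, -0.02027796, -0.0016843 ]), 'grip_force': 0.0, 'grip_width': 0.09414976063828391}
```

View pics/top0.png

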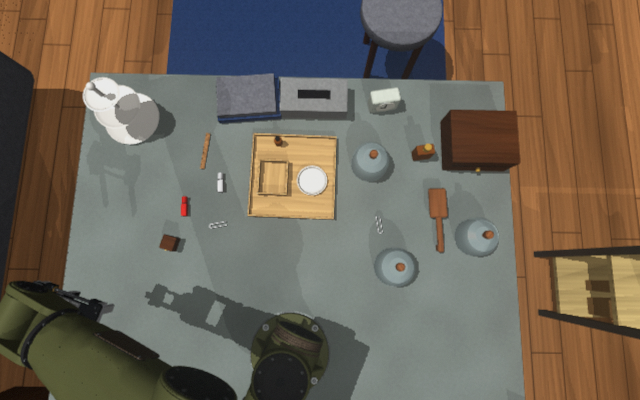

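View pics/scene0.png

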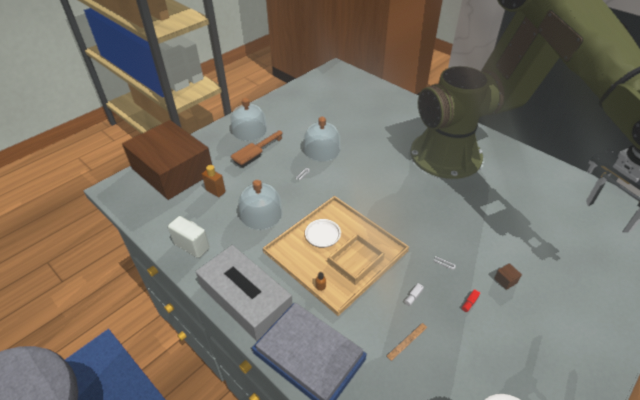

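The top view shows the tray around (293,176), with its dish at (312,181) and box at (273,178). The balms are at (184,206) and (221,182), and the pins at (218,225) and (379,224). The leftmost cloche has its knob at (373,154). Next I'll segment these.

Run:
```python
from h import *
c=dict(np.load("top0.npz"));im=c["pixels"];hsv=cv2.cvtColor(im,cv2.COLOR_RGB2HSV)
def seg(name,m,roi,z):
    x0,y0,x1,y1=roi;mm=np.zeros(m.shape,np.uint8);mm[y0:y1,x0:x1]=m[y0:y1,x0:x1]
    v,u=np.nonzero(mm);P=np.array([plane(c,a,b,z)[:2] for a,b in zip(u,v)])
    r=cv2.minAreaRect((P*1000).astype(np.float32))
    mu=P.mean(0);w,V=np.linalg.eigh(np.cov(P.T))
    print(name,len(u),"rect",np.round(r[0],1),np.round(r[1],1),round(r[2],1),"mean",mu.round(4),"ax",np.degrees(np.arctan2(V[1,1],V[0,1])).round(1))
H,S,V=[hsv[...,i].astype(int) for i in range(3)]
seg("red",(S>150)&(V>90),(175,190,195,222),.015)
seg("alu",(V>165),(210,168,232,197),.015)
seg("pin_l",(V>150),(203,215,235,235),.005)
seg("pin_r",(V>150),(368,210,390,238),.005)
seg("dish",(V>170)&(S<40),(295,160,332,200),.017)
seg("tray",(S>60),(240,125,345,225),.02)
seg("knob",(S>90)&(H<20),(362,145,385,170),.13)
seg("ringbox",(S>80),(155,230,185,255),.041)
seg("file",(S>60),(195,125,216,175),.005)
# heights by depth
for n,(u,v) in dict(knob=(373,154),dome=(365,165),dish=(312,181),boxfl=(273,178),table=(230,260)).items():
    d=c["range_z"][v,u];p=c["position"]+ray(c,u,v)*d;print(n,p.round(4))
a=cv2.resize(im[120:260,160:400],None,fx=3.3,fy=3.3,interpolation=cv2.INTER_CUBIC);cv2.imwrite("pics/crop.png",a[...,::-1])
```

```text
red 103 rect [464.9 369.5] [62.1 16.7] 4.4 mean [0.4636 0.3688] ax -176.8
alu 78 rect [551.4 254.4] [16.6 66.2] 87.9 mean [0.5477 0.2552] ax -176.6
pin_l 40 rect [406.4 254.9] [17.3 57.4] 11.5 mean [0.4057 0.2591] ax 100.1
pin_r 30 rect [ 415.6 -288.7] [58.8 16.2] 9.9 mean [ 0.4134 -0.2884] ax -167.1
dish 668 rect [562.4 -58.8] [97.7 99. ] 1.1 mean [ 0.5621 -0.0606] ax -171.8
tray 6430 rect [577.7   6.7] [291.2 292.6] 88.8 mean [0.5763 0.0142] ax 168.0
knob 52 rect [ 626.5 -254.7] [22.8 22.3] 1.1 mean [ 0.6261 -0.254 ] ax 155.6
ringbox 216 rect [338.8 398.1] [52.9 47.8] 75.9 mean [0.34   0.3991] ax 68.4
file 170 rect [662.9 314.7] [ 16.1 128.2] 84.7 mean [0.6619 0.3148] ax 174.5
knob [ 0.6222 -0.2519  0.1388]
dome [ 0.5982 -0.2324  0.0936]
dish [ 0.5599 -0.0605  0.0111]
boxfl [0.5681 0.0734 0.0102]
table [0.2885 0.2064 0.0014]
```

View pics/crop.png

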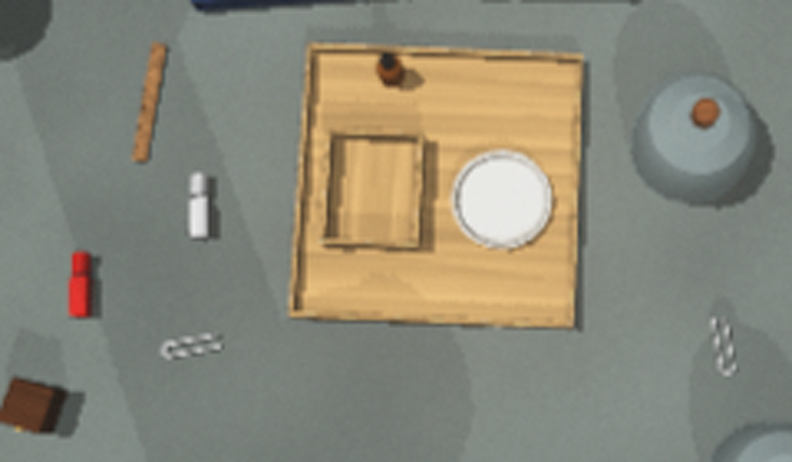

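The crop confirms it: tray yaw is about -2°, box centre about (0.567, 0.072), dish about (0.562, -0.060). The sizes fit: dish about 98 mm, tray 291 mm and pins 58 x 16 mm. I'm starting with the red balm.

>>> carry_out --motion "0.0293 -0.0153 -0.0125 0 0 2.1 0;0.0293 -0.0153 -0.0125 0 0 2.1 0;0.0293 -0.0153 -0.0125 0 0 2.1 0;0.0293 -0.0153 -0.0125 0 0 2.1 0;0.0293 -0.0153 -0.0125 0 0 2.1 0;0.0293 -0.0153 -0.0125 0 0 2.1 0;0.0293 -0.0153 -0.0125 0 0 2.1 0;0.0293 -0.0153 -0.0125 0 0 2.1 0;0.0293 -0.0153 -0.0125 0 0 2.1 0;0.0293 -0.0153 -0.0125 0 0 2.1 0;0 0 0 0 0 0 0;0 0 0 0 0 0 0" --grip_force 15

```text
time_s: 1.1
ee_pos: [0.4659, 0.3681, 0.0792]
eef_rot: [-3.14, -0.002, -3.096]
force: [-0.5, 0.1, -1.3]
grip_width: 0.0938
grip_force: 0.0
```

Run:
```python
from h import *
c=ctrl.camera("wrist");save(c,"w1.png");o=ctrl.get_obs();print(o["ee_pos"],o["eef_rot"],c["K"],c["position"],c["attitude"])
```

```text
[0.46519468 0.36901567 0.08000184] [-3.14114432e+00 -1.00636118e-03 -3.09535537e+00] [[309.70691629   0.         318.52875584]
 [  0.         309.70691629 196.57174553]
 [  0.           0.           1.        ]] [0.39573669 0.36453591 0.26007103] [-2.45682194e-01  3.62374012e-05  1.61649994e+00]
```

View pics/w1.png

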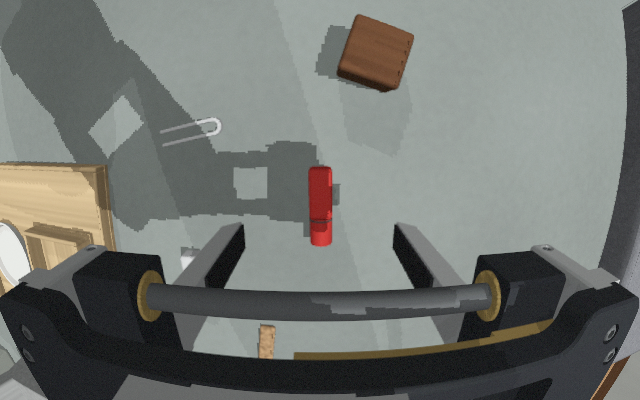

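The wrist view shows the red balm at (320,205), centred between the fingers, and the left pin at (192,132). I'll use it to refine both.

```bash
cat >> h.py <<'E'
def wplane(c,u,v,z):
    K=c["K"];x=(u-K[0][2])/K[0][0];y=(v-K[1][2])/K[1][1];r=np.hypot(x,y)+1e-12
    d=att(c)@np.array([x/r*np.sin(r),-y/r*np.sin(r),-np.cos(r)]);p=np.array(c["position"]);return p+d*(z-p[2])/d[2]
def wseg(name,c,m,roi,z):
    x0,y0,x1,y1=roi;mm=np.zeros(m.shape,np.uint8);mm[y0:y1,x0:x1]=m[y0:y1,x0:x1]
    n,l,s,_=cv2.connectedComponentsWithStats(mm)
    v,u=np.nonzero(l==1+np.argmax(s[1:,4]));P=np.array([wplane(c,a,b,z)[:2] for a,b in zip(u,v)])
    r=cv2.minAreaRect((P*1000).astype(np.float32));w,V=np.linalg.eigh(np.cov(P.T))
    print(name,len(u),np.round(r[0],1),np.round(r[1],1),round(r[2],1),"pca",np.degrees(np.arctan2(V[1,1],V[0,1])).round(1))
def hsv(c): return [x.astype(int) for x in cv2.split(cv2.cvtColor(c["pixels"],cv2.COLOR_RGB2HSV))]
E
python3 - <<'E'
from h import *
c=ctrl.camera("wrist");H,S,V=hsv(c)
wseg("red",c,(S>150)&(V>70),(290,150,350,260),.012)
wseg("pin",c,(V>180),(150,105,228,150),.007)
E
```

```text
red 1203 [455.7 368.5] [46.2 18.7] 3.7 pca -176.1
pin 133 [402.3 273.2] [14.8 18.5] 12.3 pca 53.9
```

>>> carry_out --motion "0 0 -0.025 0 0 1 0;0 0 -0.025 0 0 0 0;0 0 -0.018 0 0 0 0;0 0 -0.008 0 0 0 0;0 0 0 0 0 0 200;0 0 0 0 0 0 255;0 0 0 0 0 0 255;0 0 0 0 0 0 255;0 0 0 0 0 0 255;0 0 0 0 0 0 255;0 0 0 0 0 0 255;0 0 0.02 0 0 0 255;0 0 0.03 0 0 0 255;0 0 0.02 0 0 0 255;0 0 0 0 0 0 255" --grip_force 15

```text
time_s: 2.45
ee_pos: [0.467, 0.3704, 0.079]
eef_rot: [3.138, 0.006, -3.076]
force: [-0.3, 0.2, 0.4]
grip_width: 0.0241
grip_force: 0.0
```

>>> carry_out --motion "0 0 0 0 0 0 255;0 0 0 0 0 0 255;0 0 0 0 0 0 255"

```text
time_s: 2.7
ee_pos: [0.4649, 0.3689, 0.0732]
eef_rot: [-3.141, -0.002, -3.077]
force: [-0.7, 0.3, -0.6]
grip_width: 0.0044
grip_force: 0.0
```

>>> carry_out --motion "0 0 0 0 0 0 146;0 0 0 0 0 0 146;0 0 0 0 0 0 146;0 0 0 0 0 0 146;0 0 0 0 0 0 146;0 0 -0.025 0 0 0 146;0 0 -0.025 0 0 0 146;0 0 -0.015 0 0 0 146;0 0 -0.006 0 0 0 146;0 0 0 0 0 0 255;0 0 0 0 0 0 255;0 0 0 0 0 0 255;0 0 0 0 0 0 255;0 0 0 0 0 0 255"

```text
time_s: 3.87
ee_pos: [0.466, 0.3697, 0.0047]
eef_rot: [3.141, 0.002, -3.076]
force: [-0.8, -0.6, 6.0]
grip_width: 0.019
grip_force: 15.0
```

>>> carry_out --motion "0 0 0.025 0 0 0 255;0 0 0.03 0 0 0 255;0.0126 -0.0347 0.02 0 0 -0.7 255;0.0126 -0.0347 0 0 0 -0.7 255;0.0126 -0.0347 0 0 0 -0.7 255;0.0126 -0.0347 0 0 0 -0.7 255;0.0126 -0.0347 0 0 0 -0.7 255;0.0126 -0.0347 0 0 0 -0.7 255;0.0126 -0.0347 0 0 0 -0.7 255;0.0126 -0.0347 0 0 0 -0.7 255;0 0 0 0 0 0 255;0 0 0 0 0 0 255"

```text
time_s: 4.87
ee_pos: [0.5665, 0.0904, 0.0786]
eef_rot: [3.142, 0.0, 3.106]
force: [1.1, 0.2, -0.4]
grip_width: 0.0187
grip_force: 15.0
```

Run:
```python
from h import *
c=ctrl.camera("wrist");save(c,"w2.png");np.savez("w2.npz",**c);o=ctrl.get_obs();print(o["ee_pos"],o["eef_rot"],o["grip_width"])
```

```text
[0.56611645 0.09168415 0.07851407] [3.14140426e+00 1.99580779e-04 3.10790170e+00] 0.01871966135165537
```

View pics/w2.png

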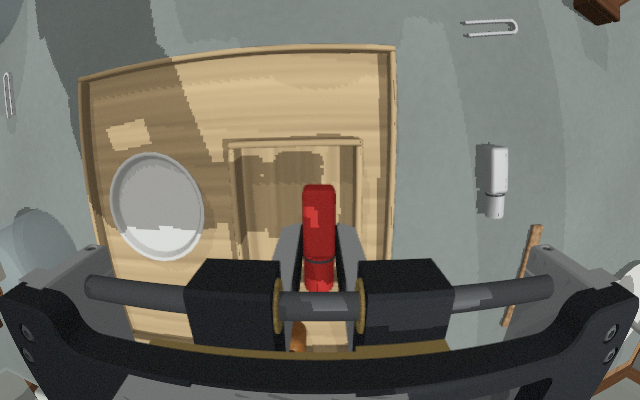

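The wrist view shows the box's near edge from (228,143) to (362,140), the dish at (157,206), the alu balm at (492,181) and the left pin at (490,28).

Run:
```python
from h import *
c=dict(np.load("w2.npz"));H,S,V=hsv(c)
for p in [(228,143),(363,139),(236,200),(359,200),(360,230),(233,230)]: print("box",p,wplane(c,*p,.035).round(4))
for p in [(80,82),(396,46)]: print("tray",wplane(c,*p,.02).round(4))
m=((S<40)&(V>120)).astype(np.uint8);m[:,:100]=0;m[:,215:]=0;m[:140]=0;m[270:]=0
v,u=np.nonzero(m);P=np.array([wplane(c,a,b,.017)[:2] for a,b in zip(u,v)],np.float32)
print("dish",cv2.minEnclosingCircle(P),np.percentile(P,[.5,99.5],axis=0).round(4))
wseg("alu",c,(V>150)&(S<40),(465,135,515,225),.012)
wseg("pin",c,(V>165)&(S<40),(450,10,525,45),.006)
for p in [(462,22),(463,37),(518,27),(500,18),(500,37)]: print("pin",wplane(c,*p,.007).round(4))
```

```text
box (228, 143) [0.5093 0.0248 0.035 ]
box (363, 139) [0.5107 0.1244 0.035 ]
box (236, 200) [0.5532 0.0272 0.035 ]
box (359, 200) [0.5564 0.121  0.035 ]
box (360, 230) [0.5805 0.1218 0.035 ]
box (233, 230) [0.5776 0.022  0.035 ]
tray [ 0.4362 -0.1322  0.02  ]
tray [0.4374 0.1551 0.02  ]
dish ((0.5631335973739624, -0.059567976742982864), 0.05201981961727142) [[ 0.5134 -0.1089]
 [ 0.6127 -0.0099]]
alu 687 [539.4 257.5] [42.3 17.7] 3.0 pca -175.6
pin 274 [405.3 255.8] [14.6 59.2] 11.6 pca 102.2
pin [0.4063 0.2216 0.007 ]
pin [0.4207 0.2213 0.007 ]
pin [0.4009 0.2849 0.007 ]
pin [0.3955 0.2639 0.007 ]
pin [0.415  0.2616 0.007 ]
```

>>> carry_out --motion "0.003 0 -0.02 0 0 0 255;0 0 -0.02 0 0 0 255;0 0 -0.015 0 0 0 255;0 0 -0.006 0 0 0 255;0 0 0 0 0 0 255;0 0 0 0 0 0 190;0 0 0 0 0 0 190;0 0 0 0 0 0 190"

```text
time_s: 5.58
ee_pos: [0.5696, 0.0922, 0.0184]
eef_rot: [3.141, 0.002, 3.109]
force: [-0.4, 0.4, -0.2]
grip_width: 0.0239
grip_force: 0.0
```

>>> carry_out --motion "0 0 0.03 0 0 0 190;0 0 0.03 0 0 0 190;-0.0036 0.033 0 0 0 1 146;-0.0036 0.033 0 0 0 1 146;-0.0036 0.033 0 0 0 1 146;-0.0036 0.033 0 0 0 1 146;-0.0036 0.033 0 0 0 1 146;0 0 -0.025 0 0 0 146;0 0 -0.025 0 0 0 146;0 0 -0.017 0 0 0 146;0 0 -0.006 0 0 0 146;0 0 0 0 0 0 255;0 0 0 0 0 0 255;0 0 0 0 0 0 255;0 0 0 0 0 0 255;0 0 0 0 0 0 255"

```text
time_s: 6.92
ee_pos: [0.5519, 0.2571, 0.0058]
eef_rot: [3.141, 0.002, -3.087]
force: [-1.2, -1.6, 7.8]
grip_width: 0.0186
grip_force: 15.0
```

>>> carry_out --motion "0 0 0.03 0 0 0 255;0 0 0.03 0 0 0 255;0.0025 -0.0288 0.012 0 0 -0.7 255;0.0025 -0.0288 0 0 0 -0.7 255;0.0025 -0.0288 0 0 0 -0.7 255;0.0025 -0.0288 0 0 0 -0.7 255;0.0025 -0.0288 0 0 0 -0.7 255;0.0025 -0.0288 0 0 0 -0.7 255;0.0025 -0.0288 0 0 0 -0.7 255;0 0 0 0 0 0 255;0 0 -0.02 0 0 0 255;0 0 -0.02 0 0 0 255;0 0 -0.015 0 0 0 255;0 0 -0.005 0 0 0 255;0 0 0 0 0 0 255;0 0 0 0 0 0 190;0 0 0 0 0 0 190;0 0 0 0 0 0 190"

```text
time_s: 8.42
ee_pos: [0.5689, 0.0555, 0.017]
eef_rot: [3.142, 0.001, 3.111]
force: [-0.2, 0.4, 0.3]
grip_width: 0.0238
grip_force: 0.0
```

>>> carry_out --motion "0 0 0.03 0 0 0 190;0 0 0.03 0 0 0 190;-0.0149 0.0182 0 0 0 -6.95 146;-0.0149 0.0182 0 0 0 -6.95 146;-0.0149 0.0182 0 0 0 -6.95 146;-0.0149 0.0182 0 0 0 -6.95 146;-0.0149 0.0182 0 0 0 -6.95 146;-0.0149 0.0182 0 0 0 -6.95 146;-0.0149 0.0182 0 0 0 -6.95 146;-0.0149 0.0182 0 0 0 -6.95 146;-0.0149 0.0182 0 0 0 -6.95 146;-0.0149 0.0182 0 0 0 -6.95 146;-0.0149 0.0182 0 0 0 -6.95 146;0 0 -0.025 0 0 0 146;0 0 -0.025 0 0 0 146;0 0 0 0 0 0 146"

```text
time_s: 9.75
ee_pos: [0.4027, 0.255, 0.0234]
eef_rot: [-3.137, 0.001, 1.777]
force: [-0.6, -0.3, -1.1]
grip_width: 0.0403
grip_force: 0.0
```

>>> carry_out --motion "0.001 0 -0.012 0 0 0 146;0 0 -0.006 0 0 0 146;0 0 0 0 0 0 146"

```text
time_s: 10.0
ee_pos: [0.4056, 0.2553, 0.0083]
eef_rot: [-3.141, 0.0, 1.776]
force: [0.7, 0.2, 0.8]
grip_width: 0.04
grip_force: 0.0
```

Run:
```python
from h import *
for i in range(4):
    c=ctrl.camera("wrist");o=ctrl.get_obs();print(o["ee_pos"].round(4),o["force"].round(1))
H,S,V=hsv(c)
save(c,"w3.png")
```

```text
[0.4059 0.2555 0.0088] [0.  0.3 0.8]
[0.406  0.2556 0.0091] [-0.3 -0.  -1.2]
[0.4061 0.2557 0.0092] [-0.2  0.3  0.9]
[0.4061 0.2557 0.0092] [ 0.3 -0.2  0.4]
```

View pics/w3.png

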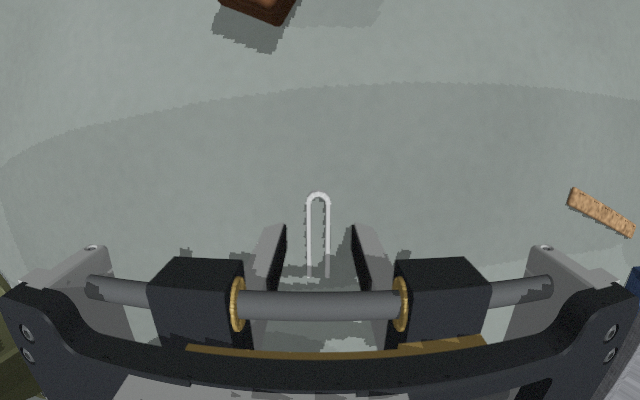

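The pin lies centred and aligned between the fingers: bend at (318,195), prongs running down to about (318,275). I'll lower 7 mm and close gently.

>>> carry_out --motion "0 0 -0.007 0 0 0 146;0 0 0 0 0 0 255;0 0 0 0 0 0 255;0 0 0 0 0 0 255;0 0 0 0 0 0 255;0 0 0 0 0 0 255;0 0 0 0 0 0 255" --grip_force 8

```text
time_s: 10.78
ee_pos: [0.4057, 0.2556, 0.0014]
eef_rot: [3.141, -0.0, 1.776]
force: [-0.4, -1.5, 0.9]
grip_width: 0.015
grip_force: 8.0
```

>>> carry_out --motion "0 0 0.03 0 0 0 255;0 0 0.03 0 0 0 255;0.0174 -0.0315 0.01 0 0 -1.2 255;0.0174 -0.0315 0 0 0 -1.2 255;0.0174 -0.0315 0 0 0 -1.2 255;0.0174 -0.0315 0 0 0 -1.2 255;0.0174 -0.0315 0 0 0 -1.2 255;0.0174 -0.0315 0 0 0 -1.2 255;0.0174 -0.0315 0 0 0 -1.2 255;0.0174 -0.0315 0 0 0 -1.2 255;0.0174 -0.0315 0 0 0 -1.2 255;0.0174 -0.0315 0 0 0 -1.2 255;0 0 0 0 0 0 255;0 0 -0.025 0 0 0 255;0 0 -0.02 0 0 0 255;0 0 0 0 0 0 255;0 0 0 0 0 0 255"

```text
time_s: 12.2
ee_pos: [0.5792, -0.0592, 0.026]
eef_rot: [-3.14, -0.0, 1.567]
force: [-0.8, 0.1, 0.6]
grip_width: 0.0146
grip_force: 8.0
```

>>> carry_out --motion "0.001 0 -0.008 0 0 0 255;0 0 -0.0065 0 0 0 255;0 0 0 0 0 0 255;0 0 0 0 0 0 201;0 0 0 0 0 0 201;0 0 0 0 0 0 201"

```text
time_s: 12.7
ee_pos: [0.5809, -0.0595, 0.0122]
eef_rot: [3.141, 0.0, 1.567]
force: [0.3, -0.0, -0.9]
grip_width: 0.0197
grip_force: 0.0
```

>>> carry_out --motion "0 0 0.03 0 0 0 201;0 0 0.03 0 0 0 201;-0.015 -0.0208 0.003 0 0 -7.15 146;-0.015 -0.0208 0.003 0 0 -7.15 146;-0.015 -0.0208 0 0 0 -7.15 146;-0.015 -0.0208 0 0 0 -7.15 146;-0.015 -0.0208 0 0 0 -7.15 146;-0.015 -0.0208 0 0 0 -7.15 146;-0.015 -0.0208 0 0 0 -7.15 146;-0.015 -0.0208 0 0 0 -7.15 146;-0.015 -0.0208 0 0 0 -7.15 146;-0.015 -0.0208 0 0 0 -7.15 146;-0.015 -0.0208 0 0 0 -7.15 146;0 0 0 0 0 0 146;0 0 0 0 0 0 146"

```text
time_s: 13.95
ee_pos: [0.4153, -0.289, 0.0781]
eef_rot: [3.141, -0.0, 0.193]
force: [-0.9, 0.8, 0.3]
grip_width: 0.0403
grip_force: 0.0
```

Run:
```python
from h import *
c=ctrl.camera("wrist");save(c,"w4.png");np.savez("w4.npz",**c);o=ctrl.get_obs();print(o["ee_pos"],o["eef_rot"],o["grip_width"])
t=dict(np.load("top0.npz"));print("cloche2 knob",plane(t,400,267,.13),"cloche3",plane(t,488,235,.13))
H,S,V=hsv(c)
wseg("pin",c,(V>170)&(S<40),(280,150,360,280),.007)
```

```text
[ 0.41578321 -0.28830336  0.07805862] [ 3.14135167e+00 -3.99057963e-04  1.95313877e-01] 0.04000159983780286
cloche2 knob [ 0.27576107 -0.33227005  0.13      ] cloche3 [ 0.37617116 -0.60294683  0.13      ]
pin 135 [ 426.5 -281.3] [33.5  2.5] 10.7 pca -170.6
```

View pics/w4.png

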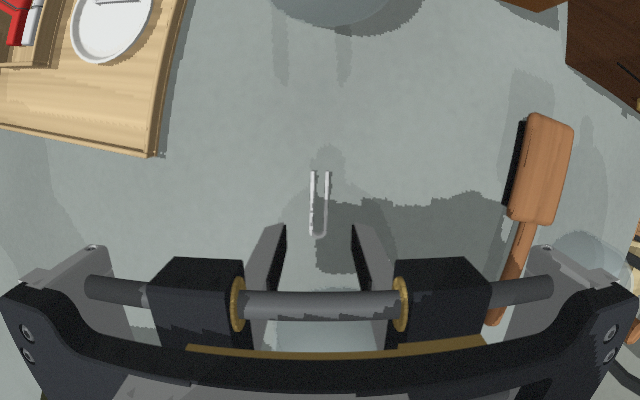

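The pin is centred between the fingers, prongs at (314,200) and (328,200), and aligned to within 1°. Descending to grip it.

>>> carry_out --motion "0 0 -0.025 0 0 0 146;0 0 -0.025 0 0 0 146;0 0 -0.017 0 0 0 146;0 0 -0.008 0 0 0 146;0 0 0 0 0 0 146;0 0 0 0 0 0 255;0 0 0 0 0 0 255;0 0 0 0 0 0 255;0 0 0 0 0 0 255;0 0 0 0 0 0 255;0 0 0 0 0 0 255"

```text
time_s: 14.92
ee_pos: [0.416, -0.2885, 0.0035]
eef_rot: [3.141, -0.001, 0.194]
force: [-0.9, 1.2, 6.0]
grip_width: 0.0147
grip_force: 7.9
```

>>> carry_out --motion "0 0 0.03 0 0 0 255;0 0 0.03 0 0 0 255;0.0118 0.0208 0.015 0 0 7.15 255;0.0118 0.0208 0 0 0 7.15 255;0.0118 0.0208 0 0 0 7.15 255;0.0118 0.0208 0 0 0 7.15 255;0.0118 0.0208 0 0 0 7.15 255;0.0118 0.0208 0 0 0 7.15 255;0.0118 0.0208 0 0 0 7.15 255;0.0118 0.0208 0 0 0 7.15 255;0.0118 0.0208 0 0 0 7.15 255;0.0118 0.0208 0 0 0 7.15 255;0.0118 0.0208 0 0 0 7.15 255;0 0 0 0 0 0 255;0 0 -0.025 0 0 0 255;0 0 -0.02 0 0 0 255;0 0 0 0 0 0 255"

```text
time_s: 16.33
ee_pos: [0.5433, -0.0594, 0.0295]
eef_rot: [-3.136, -0.001, 1.566]
force: [-0.2, -0.0, 0.0]
grip_width: 0.0151
grip_force: 7.9
```

>>> carry_out --motion "0.001 0 -0.01 0 0 0 255;0 0 -0.006 0 0 0 255;0 0 0 0 0 0 255;0 0 0 0 0 0 201;0 0 0 0 0 0 201;0 0 0 0 0 0 201;0 0 0.03 0 0 0 201;0 0 0.03 0 0 0 201;0 0 0.03 0 0 0 201;-0.01 0 0.03 0 0 0 146;-0.02 0 0.03 0 0 0 146;-0.02 0 0.03 0 0 0 146;-0.02 0 0.03 0 0 0 146;-0.02 0 0 0 0 0 146;0 0 0 0 0 0 146"

```text
time_s: 17.58
ee_pos: [0.455, -0.0595, 0.2291]
eef_rot: [3.138, 0.001, 1.567]
force: [0.2, -0.4, -0.1]
grip_width: 0.0401
grip_force: 0.0
```

Run:
```python
from h import *
c=ctrl.camera("wrist");save(c,"w5.png");np.savez("w5.npz",**c);o=ctrl.get_obs();print(o["ee_pos"],o["eef_rot"],o["grip_width"])
t=ctrl.camera("top")
im=t["pixels"];h=cv2.cvtColor(im,cv2.COLOR_RGB2HSV)
s=ctrl.camera("scene");save(s,"s5.png");np.savez("s5.npz",**s)
```

```text
[ 0.45595934 -0.05948989  0.22813886] [3.13889411e+00 5.71994806e-04 1.56673899e+00] 0.04018511229844625
```

View pics/w5.png

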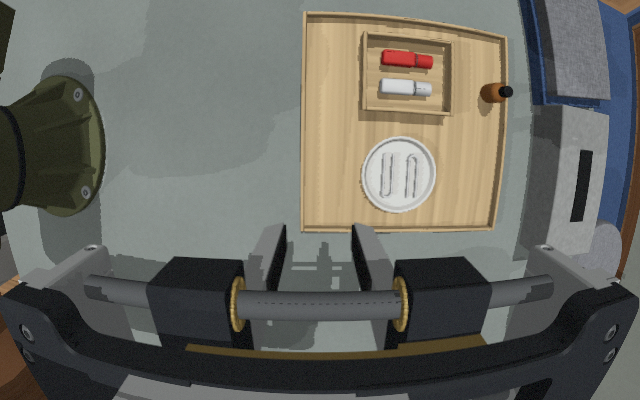

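Both pins lie in the dish at (386,174) and (411,174), and both balms are in the box at (407,60) and (405,88). Next I'll triangulate the knob and refine the dish.

Run:
```python
from h import *
w=dict(np.load("w5.npz"));H,S,V=hsv(w)
m=((S<45)&(V>100)).astype(np.uint8);m[:,:355]=0;m[:,440:]=0;m[:132]=0;m[216:]=0
cs,_=cv2.findContours(m,0,2);k=cv2.convexHull(max(cs,key=cv2.contourArea))[:,0]
P=np.array([wplane(w,a,b,.017)[:2] for a,b in k],np.float32);print("dish",cv2.fitEllipse(P),cv2.minEnclosingCircle(P))
t=dict(np.load("top0.npz"));s=dict(np.load("scene0.npz"))
def cen(c,roi):
    H,S,V=hsv(c);x0,y0,x1,y1=roi;m=((S>90)&(H<20))[y0:y1,x0:x1];v,u=np.nonzero(m);print(len(u),u.min()+x0,u.max()+x0,v.min()+y0,v.max()+y0);return u.mean()+x0,v.mean()+y0
a=cen(t,(362,143,386,170));b=cen(s,(248,176,268,197));print(a,b)
D=[ray(t,*a),ray(s,*b)];O=[t["position"],s["position"]]
D=[d/np.linalg.norm(d) for d in D]
A=sum(np.eye(3)-np.outer(d,d) for d in D);B=sum((np.eye(3)-np.outer(d,d))@o for d,o in zip(D,O))
p=np.linalg.solve(A,B);print("knob",p,[np.linalg.norm((np.eye(3)-np.outer(d,d))@(p-o)) for d,o in zip(D,O)])
```

```text
dish ((0.5629250407218933, -0.05912233889102936), (0.10346802324056625, 0.10381373763084412), 132.53652954101562) ((0.5632050633430481, -0.05923108756542206), 0.05232000723481178)
52 370 377 150 157
75 253 260 180 192
(np.float64(373.25), np.float64(153.6153846153846)) (np.float64(256.93333333333334), np.float64(185.10666666666665))
knob [ 0.6288551  -0.25542268  0.12076633] [np.float64(9.827726408511054e-05), np.float64(9.827726408507019e-05)]
```

>>> carry_out --motion "0.0215 -0.0244 -0.005 0 0 0 92;0.0215 -0.0244 -0.005 0 0 0 92;0.0215 -0.0244 -0.005 0 0 0 92;0.0215 -0.0244 -0.005 0 0 0 92;0.0215 -0.0244 -0.005 0 0 0 92;0.0215 -0.0244 -0.005 0 0 0 92;0.0215 -0.0244 -0.005 0 0 0 92;0.0215 -0.0244 -0.005 0 0 0 92;0 0 0 0 0 0 92;0 0 0 0 0 0 92"

```text
time_s: 18.57
ee_pos: [0.6288, -0.2553, 0.1835]
eef_rot: [-3.138, -0.002, 1.566]
force: [0.5, 0.8, -0.2]
grip_width: 0.0601
grip_force: 0.0
```

Run:
```python
from h import *
c=ctrl.camera("wrist");save(c,"w6.png");o=ctrl.get_obs();print(o["ee_pos"],o["eef_rot"],o["grip_width"])
H,S,V=hsv(c)
wseg("knob",c,(S>90)&(H<20),(285,170,355,300),.128)
```

```text
[ 0.62852694 -0.25451278  0.18489154] [-3.13931589e+00 -1.21101419e-03  1.56683266e+00] 0.0600294303181639
knob 888 [ 627.7 -254.4] [29. 24.] 89.8 pca 86.2
```

View pics/w6.png

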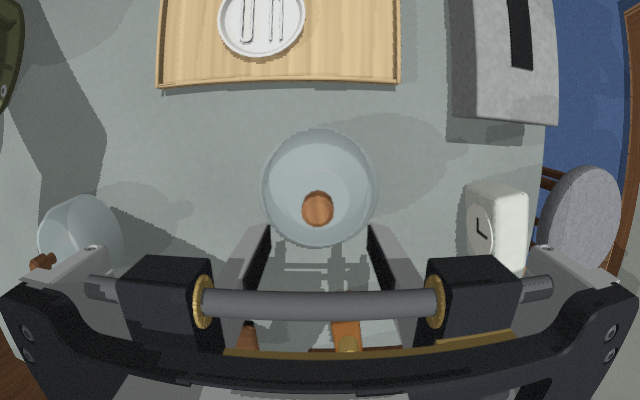

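The knob is at (318,208), centred between the fingers. Descending to the grip height of 0.121 m.

>>> carry_out --motion "-0.0005 -0.0005 -0.025 0 0 0 92;0 0 -0.025 0 0 0 92;0 0 -0.02 0 0 0 92;0 0 -0.01 0 0 0 92;0 0 0 0 0 0 92;0 0 0 0 0 0 255;0 0 0 0 0 0 255;0 0 0 0 0 0 255;0 0 0 0 0 0 255;0 0 0 0 0 0 255;0 0 0 0 0 0 255;0 0 0 0 0 0 255;0 0 0 0 0 0 255" --grip_force 25

```text
time_s: 19.7
ee_pos: [0.628, -0.2553, 0.1073]
eef_rot: [3.141, 0.0, 1.567]
force: [-3.3, 0.9, 5.0]
grip_width: 0.025
grip_force: 25.0
```

>>> carry_out --motion "0 0 0.01 0 0 0 255;0 0 0.02 0 0 0 255;0 0 0.02 0 0 0 255;0 0 0.01 0 0 0 255;-0.0065 0.0195 0 0 0 0 255;-0.0065 0.0195 0 0 0 0 255;-0.0065 0.0195 0 0 0 0 255;-0.0065 0.0195 0 0 0 0 255;-0.0065 0.0195 0 0 0 0 255;-0.0065 0.0195 0 0 0 0 255;-0.0065 0.0195 0 0 0 0 255;-0.0065 0.0195 0 0 0 0 255;-0.0065 0.0195 0 0 0 0 255;-0.0065 0.0195 0 0 0 0 255;0 0 0 0 0 0 255;0 0 0 0 0 0 255;0 0 -0.015 0 0 0 255;0 0 0 0 0 0 255"

```text
time_s: 21.2
ee_pos: [0.5623, -0.0607, 0.1497]
eef_rot: [-3.139, -0.0, 1.567]
force: [-0.2, 1.0, -3.5]
grip_width: 0.0253
grip_force: 25.0
```

Run:
```python
from h import *
c=ctrl.camera("wrist");t=ctrl.camera("top");o=ctrl.get_obs();print(o["ee_pos"],o["eef_rot"],o["grip_width"],o["force"])
H,S,V=hsv(c)
a=cv2.resize(np.hstack([c["pixels"][120:300,220:420],t["pixels"][120:210,270:370].repeat(2,0).repeat(2,1)]),None,fx=2,fy=2);cv2.imwrite("pics/w7.png",a[...,::-1])
```

```text
[ 0.56290749 -0.06078876  0.15153567] [-3.14044253e+00 -1.16104711e-04  1.56631854e+00] 0.025477891779052145 [ 1.33501877  0.67427754 -2.59678549]
```

View pics/w7.png

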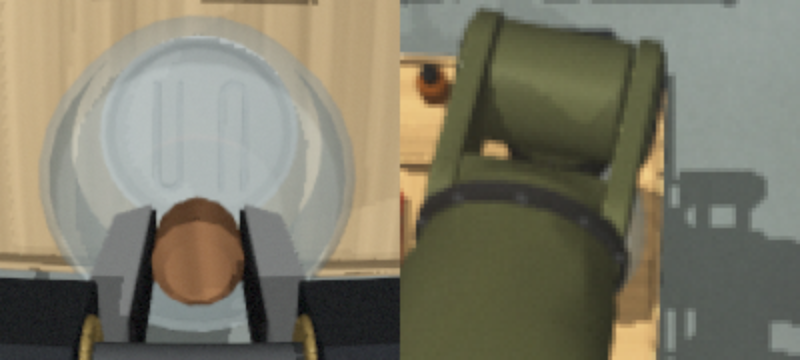

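The wrist crop shows the knob gripped at its centre and the cloche hanging level and concentric above the dish, with the pins seen through the glass. Lowering it now.

>>> carry_out --motion "0 0.001 -0.012 0 0 0 255;0 0 -0.012 0 0 0 255;0 0 -0.008 0 0 0 255;0 0 -0.004 0 0 0 255;0 0 -0.002 0 0 0 255;0 0 0 0 0 0 255;0 0 0 0 0 0 255"

```text
time_s: 21.88
ee_pos: [0.5632, -0.0592, 0.114]
eef_rot: [3.141, 0.0, 1.567]
force: [-0.4, 0.0, -1.1]
grip_width: 0.0253
grip_force: 25.0
```

Run:
```python
from h import *
o=ctrl.get_obs();print(o["ee_pos"],o["force"],o["eef_rot"])
```

```text
[ 0.56315578 -0.05918491  0.11403243] [-0.35241462  0.00849694 -1.14635712] [3.14121695e+00 7.29466965e-05 1.56706940e+00]
```

>>> carry_out --motion "0 0 -0.001 0 0 0 255;0 0 -0.001 0 0 0 255;0 0 0 0 0 0 255;0 0 0 0 0 0 255"

```text
time_s: 22.22
ee_pos: [0.5631, -0.0592, 0.1122]
eef_rot: [3.141, 0.0, 1.567]
force: [-2.2, 0.3, 2.0]
grip_width: 0.0255
grip_force: 25.0
```

>>> carry_out --motion "0 0 -0.0005 0 0 0 255;0 0 0 0 0 0 255;0 0 0 0 0 0 170;0 0 0 0 0 0 100;0 0 0 0 0 0 92;0 0 0 0 0 0 92;0 0 0 0 0 0 92;0 0 0 0 0 0 92;0 0 0.02 0 0 0 92;0 0 0.03 0 0 0 92;0 0 0.03 0 0 0 92;0 0 0.03 0 0 0 92;-0.02 0 0.02 0 0 0 92;-0.03 0 0.01 0 0 0 92;-0.03 -0.03 0 0 0 0 92;0 -0.03 0 0 0 0 92;0 -0.03 0 0 0 0 92;0 0 0 0 0 0 92;0 0 0 0 0 0 92"

```text
time_s: 23.8
ee_pos: [0.4833, -0.1496, 0.2512]
eef_rot: [-3.141, -0.0, 1.565]
force: [0.1, -0.0, -0.2]
grip_width: 0.0599
grip_force: 0.0
```

Run:
```python
from h import *
c=ctrl.camera("wrist");s=ctrl.camera("scene");o=ctrl.get_obs();print(o["ee_pos"],o["grip_width"],o["force"])
a=np.hstack([c["pixels"][0:250,250:600],cv2.resize(s["pixels"][170:320,230:440],(350,250))]);cv2.imwrite("pics/w8.png",a[...,::-1])
H,S,V=hsv(s);r=(240,150,380,260);m=np.zeros_like(S);m[150:260,270:370]=((S>110)&(H<14))[150:260,270:370]
n,l,st,ce=cv2.connectedComponentsWithStats(m.astype(np.uint8))
for i in range(1,n):
    if st[i,4]>30: print(st[i],ce[i],plane(s,*ce[i],.126).round(4))
```

```text
[ 0.48355838 -0.14818615  0.25118932] 0.060333255757428 [0.00688098 0.82671945 0.14601295]
[319 201   8  12  67] [322.53731343 205.46268657] [ 0.5624 -0.06    0.126 ]
[358 252  12   8  64] [365.03125 256.28125] [0.6162 0.1349 0.126 ]
```

View pics/w8.png

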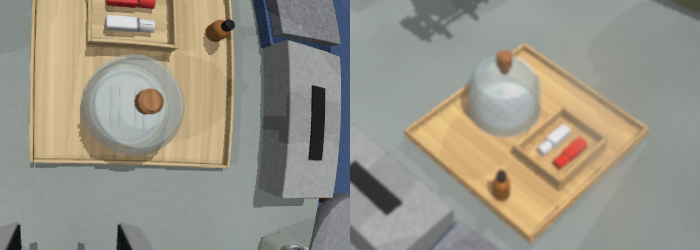

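The cloche stands flat over the dish with its knob at (0.562, -0.060), within 1 mm of the dish centre. The pins are under it, both balms are in the box, and the gripper is clear.

```bash
python3 -c "
from station import ctrl
print(ctrl.hand_in())"
```

```text
the job is handed in; nothing more can be done
None
```

I handed the job in at about 24 s of the 72 s limit: both pins are in the dish under the upright cloche, both lip balms are in the box, and I saw no bystander moved; the hand-in returned no verdict.

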